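Probe an angled bore with a collared gauge rod and present its tip at the reading stand

TASK

Take the blue-handled gauge with the brass collar out of the yellow bin, slide its steel rod into the slanting guide tube on the green fixture until the collar stops against the tube's mouth, keep it seated there for a moment (about half a second), and draw it straight out again. Then present it for reading: hold the gauge level, with the rod's tip above the centre of the reading stand's white disc, about 30 mm up and touching nothing, and finish while still holding it there in the gripper, at rest. Leave everything else where it is.

Things in the scene. Friction and masses are not known exactly. Their poses are not given: they have to be found in the camera images.
- gauge: The gauge to use, ~0.12 kg. Along x: blue handle 70 long, 16 wide (y), 22 mm high (z), x=-80 to -10 mm; round brass collar, 22 mm diameter, x=-10 to 0; steel rod 9 mm diameter, x=0 to 80, last 3 mm tapered. Origin on the axis at the collar's front face; x to the tip, z up as it lies. It starts flat in the bin, axis 11 mm over the bin's floor, tip roughly away from the robot.
- gauge_tip (a point): The end of the gauge's steel rod, on its axis, 80 mm ahead of the gauge's origin. Same axes as the gauge.
- bin: Yellow open bin, 230 x 230 mm outside, 30 mm high, walls and floor 5 mm thick, fixed, on the left or the right. Origin under its centre, on the table; z up. Three gauges lie in it side by side about 60 mm apart, in any order, tips towards its +x side; a small copper disc lies by its +x wall.
- fixture: Fixed test fixture: aluminium base plate 150 x 90 x 12 mm with green blocks that carry the slanting guide tube. Origin under the centre of the plate, on the table; the tube's mouth faces its -x (roughly towards the robot) and up; z up.
- tube: Fixed aluminium guide tube, slanting at 30 degrees to the table, rising to the fixture's -x. Origin at the centre of its closed lower end; z along its axis, out of the mouth and up; y level; x up and forward. 90 mm long, outside 22 mm diameter (28 at the mouth); bore 12 mm diameter, 86 mm deep, widening over the last 10 mm to 18 mm at the mouth.
- mouth (a point): Centre of the guide tube's mouth, in the plane of its rim, 90 mm along the tube's z from its origin and about 90 mm above the table. Same axes as the tube: z points out of the mouth. The collar's front face meets this plane when the gauge is fully home.
- reader: Fixed reading stand: 80 x 80 x 10 mm white base, steel post of 24 mm diameter, round black head of 60 mm diameter and 14 mm thick with a white lit disc of 50 mm on top, 70 mm above the table. On the left or the right, across from the bin. Origin under its centre, on the table; z up.
- disc_top (a point): Centre of the white disc's upper face on the reading stand, 70 mm above the table; z up.
- red_gauge: Not needed for the job. Lies in the bin like the blue gauge and points roughly the same way: same 70 x 16 x 22 mm handle, red, with a steel rod of 7 mm diameter, no collar. Origin on the rod's axis 10 mm ahead of the handle; x towards the tip, z up.
- white_gauge: Not needed for the job. Lies in the bin like the blue gauge and points roughly the same way: same 70 x 16 x 22 mm handle, white, with a steel rod of 6 mm diameter, no collar. Origin on the rod's axis 10 mm ahead of the handle; x towards the tip, z up.
- disc: Not needed for the job. Copper disc of 20 mm diameter and 12 mm height, in the bin near its +x wall. Origin at the centre of its underside.
- puck_orange: Not needed for the job. Orange specimen puck, 32 mm diameter, 20 mm high, on the table on the robot's side of the fixture. Origin at the centre of its underside.
- puck_grey: Not needed for the job. Grey specimen puck, 32 mm diameter, 20 mm high, on the table on the robot's side of the fixture. Origin at the centre of its underside.
- jar: Not needed for the job. Closed jar, 56 mm diameter, 60 mm high, on the far right of the table. Origin at the centre of its underside.
- cup: Not needed for the job. White mug, 64 mm diameter, 70 mm high, on the far left of the table. Origin at the centre of its underside.
Not all that is in view belongs to the job. There is more than one size of the gauge; the job needs the smaller.

How it is judged:
On the way, in this order (a step that is already met when the one before it is completed fails the run):
1. the blue gauge is lifted out of the bin in the gripper (height (world z) of gauge above 0.06 m and contact force between the fingers and gauge above 0.5 N), for 0.1 s.
2. the gauge is fully home in the guide tube, its collar against the mouth, in the gripper (distance between gauge and mouth below 0.005 m and z of gauge in the frame of mouth below 0.003 m and angle between the x axis of gauge and the z axis of tube, either way round below 0.1 rad and contact force between the fingers and gauge above 0.5 N), for 0.2 s.
3. the rod is drawn right out of the tube (z of gauge_tip in the frame of mouth above 0.005 m and contact force between the fingers and gauge above 0.5 N), for 0.1 s.
At the end, for the whole second after the job is handed in: The gauge is held still in the gripper, level within about 7 degrees (0.12 rad), its tip within 15 mm sideways of the centre of the white disc and 15 to 50 mm above it, touching neither the stand, the fixture nor the bin (horizontal distance between gauge_tip and disc_top below 0.015 m and z of gauge_tip in the frame of disc_top between 0.015 and 0.05 m and angle between gauge's own x axis and vertical between 1.4508 and 1.6908 rad and contact force between the fingers and gauge above 0.5 N and contact force between gauge and reader below 0.2 N and contact force between gauge and fixture below 0.2 N and contact force between gauge and bin below 0.2 N and linear speed of gauge below 0.02 m/s and angular speed of gauge below 0.2 rad/s); the arm keeps its last pose, push and grip.
It fails at once if another thing in the bin is shifted by more than 30 mm (distance of any of red_gauge, white_gauge, disc from where it was at the start of the episode above 0.03 m).
It fails at once if a puck, the jar or the mug is shifted by more than 20 mm (distance of any of puck_orange, puck_grey, jar, cup from where it was at the start of the episode above 0.02 m).
It also fails if it takes over 61 s, if anything falls off the work surface, if the arm or the gripper's body presses on something with over 40 N, if the wrist force passes 120 N, or if a joint passes its speed limit or range.

ROBOT

A 6-joint arm with a two-finger parallel gripper is mounted at the origin on the work surface. World frame = base frame: x ahead of the robot, y to its left, z up, the work surface at z = 0. Lengths are in m, angles in rad, forces in N, time in s.
With the tool pointing down it reaches from about 0.375 to 0.975 m from the base axis. Payload 3.8 kg.
Tool frame: the origin (TCP) lies midway between the tips of the shut fingers; the grasp point (between the pads) lies 19 mm behind it; z points along the fingers, y is the line along which they close (so a half turn about z gives the same grasp; the last joint's range is limited). The gripper opens to 85 mm and grips with 20 to 120 N. Pads are 22 mm wide; open, the fingers measure 114 mm over their backs; the gripper's body (76 mm by 85 mm) begins 54 mm behind the grasp point. The pads swing forward as they close: fully open they stand 13 mm farther back than shut.
Start: joints at [1.214, 0.264, 1.604, -0, 1.274, -0.037], TCP at [0.212, 0.641, 0.231] pointing down, gripper open.
Joint ranges: [-2.63, 2.63], [-0.94, 2.18], [0.31, 2.57], [-1.31, 4.45], [0, 2.66], [-2.55, 2.55]. Speed limits (rad/s): [2.57, 2.57, 3.14, 3.14, 3.14, 3.14].

INTERFACE

Orientations are given as a rotation vector (axis times angle).
In Python, from workcell import status, read_camera, workorder, masks_of gives the robot as it stands.
- The arm moves only by the tool drive_tool, never from a script. Its argument "rows" is a list of rows, each a list of 7 numbers: the turn, a rotation vector about the tool's x, y, z in degrees, then the shift along the tool's x, y, z in m, then the opening, from 0 (shut) to 1 (fully open). In form: [[ax, ay, az, tx, ty, tz, claw], ...]. A call has 1 to 8 rows; each row shifts and turns the commanded pose from where the row before left it, along the tool's axes as they then stand; what a row does not reach is not made up. A row lasts 1/12 s, in which the tool goes at most 41.7 mm and 7.16 degrees, less where a joint would pass 70% of its speed; a pose out of reach is approached as far as the arm can. A call is refused whole if a number of a shift passes 0.0417 or a number of a turn 7.16, either way. A call with a gripper value outside its range is refused whole. The fingers move at their own pace and stop on an object; "force" is the grip in N (left out, the last holds). Time passes only in rows, so rows that do not move let the fingers close. It gives the time, the measured TCP pose, the force, the opening and the grip force at its end, in the units of the state.
- status.read_state(): the state, without advancing time (a new reading comes with each control period).
- read_camera(name): name is "scene" or "side" or "wrist"; returns a dict with "color" (384x512x3 uint8, red, green, blue), "intrinsics" (3x3 intrinsics, pixels), "world_from_camera" (4x4, takes a point from camera to world coordinates); the wrist camera has in their place "mount" (4x4, takes a point from camera to tool coordinates, whose origin is the TCP and whose axes are the flange's). Camera axes: x right, y up, looking along -z (the intrinsics and any distortion apply to the point x, -y, -z); pixel columns grow to the right and rows downward; lengths in m; the calibration is good to about 2 mm. A picture is of the moment at which its call begins: read the wrist's pose just before it. There is no depth.
- workorder.finish_job(): hands the job in; it is judged then, once.
Trained networks look in a picture, given as the dict that the camera call returned (one of the last four; its "shot" number tells which), for a name from the list of things; names that differ only in an ending like _2 or _b are one class to them, and where a whole thing is asked for, a point or a joint stands for the part that bears it (a point fixed in the world has none). Each returns a list of dicts, best first, with "score" (0 to 1); they miss things now and then, are a little off and sometimes report something else, mostly with a low value. They report only what shows in the picture. A call takes as long as a camera call. They do not tell look-alikes from the thing itself.
- masks_of(picture, name): "mask" (384x512 bool, what is visible of it) and "bbox" ([left, top, right, bottom] in pixels, round what is visible of it).
The state is a dict: "time": time; "q": joint angles; "joint_vel": joint speeds; "joint_torque": joint torques, N m; "tool_pos": TCP position; "tcp_rot": TCP orientation; "wrist_force": force on the tool from outside, world axes, zero at the start; "torque": the same for the moment, N m; "width": opening from 0.0 (shut) to 1.0 (fully open); "grip_force": force on a finger pad.
Only numpy, scipy, OpenCV 4.12 (cv2) and the standard library are available. Lean on these libraries where they do the work, as an engineer would, in place of code of your own. Each camera call takes 0.05 s, during which the arm holds its last target. There are 200 camera calls.

## Working session

There is one attempt and no reset: what is moved stays moved. The work goes in short steps, Python scripts to look and compute and a tool call to move; the robot and the scene stay as the last step left them, time stands still between calls to the robot, and variables do not carry over. Pictures are saved under pics/ and viewed, at most 13 in all, crops included, and the job is handed in when it is done.

Besides the shell and the picture viewer there is one more tool, called after "Emit:" by a JSON object that holds its "name" and its "arguments", one argument or row to a line. drive_tool: Moves the arm, as the interface text tells. Its arguments: {"type":"object","properties":{"rows":{"type":"array"},"force":{"type":"number"}},"required":["rows"]}

```bash
mkdir -p pics; ls; cat > h.py <<'E'
import numpy as np, cv2
from scipy.spatial.transform import Rotation as R
from workcell import status, read_camera, workorder, masks_of
def T(pos,rv):
    M=np.eye(4);M[:3,:3]=R.from_rotvec(rv).as_matrix();M[:3,3]=pos;return M
def shot(n):
    s=status.read_state(); p=read_camera(n)
    p['W']=p['world_from_camera'] if n!='wrist' else T(s['tool_pos'],s['tcp_rot'])@p['mount']
    return p
def ray(p,uv):
    K=np.array(p['intrinsics']);W=np.array(p['W']);d=np.linalg.inv(K)@[uv[0],uv[1],1]
    d=W[:3,:3]@(d*[1,-1,-1]);return W[:3,3],d/np.linalg.norm(d)
def onz(p,uv,z):
    o,d=ray(p,uv);return o+d*(z-o[2])/d[2]
def proj(p,X):
    c=np.linalg.inv(p['W'])@np.append(X,1);v=np.array(p['intrinsics'])@(c[:3]*[1,-1,-1]);return v[:2]/v[2]
def tri(rs):
    A=0;b=0
    for o,d in rs:
        M=np.eye(3)-np.outer(d,d);A=A+M;b=b+M@o
    return np.linalg.solve(A,b)
def save(p,f): cv2.imwrite('pics/'+f,p['color'][:,:,::-1])
E
python3 - <<'E'
from h import *
s=status.read_state();print(s)
ims=[]
for n in ['scene','side']:
    p=shot(n);ims.append(p['color']);print(n,p.keys(),np.round(p['W'],3).tolist(),np.round(p['intrinsics'],1).tolist())
    for k in ['gauge','fixture','tube','reader','bin','disc','red_gauge','white_gauge']:
        for m in masks_of(p,k)[:3]:print(k,round(m['score'],2),np.round(m['bbox']).tolist())
p=shot('wrist');save(p,'w0.png');print(np.round(p['mount'],3).tolist(),[(round(m['score'],2),m['bbox']) for m in masks_of(p,'gauge')])
save({'color':ims[0]},'a.png');save({'color':ims[1]},'b.png')
E
```

```text
pics
{'time': 0.0, 'q': array([ 1.21408930e+00,  2.64757193e-01,  1.60542419e+00,  2.33108928e-05,
        1.27365360e+00, -3.68573294e-02]), 'joint_vel': array([ 0.00195407, -0.00036875, -0.00035645,  0.00056214, -0.00230413,
       -0.00018845]), 'joint_torque': array([-3.66436261e-04, -5.15119600e+01, -3.67305636e+01,  1.82601624e-06,
        1.30673731e-02,  1.44427173e-05]), 'tool_pos': array([0.21194443, 0.64008239, 0.22993218]), 'tcp_rot': array([-0.50021685, -3.10104562,  0.00344691]), 'wrist_force': array([ 0.0881085 , -0.22887239, -0.44544576]), 'torque': array([ 0.03041936, -0.03378163, -0.02312054]), 'grip_force': 0.0, 'width': 1.0003120664279859}
scene dict_keys(['color', 'intrinsics', 'world_from_camera', 'shot', 'W']) [[0.883, -0.412, 0.224, 0.885], [0.469, 0.769, -0.435, -0.648], [0.007, 0.489, 0.872, 1.159], [0.0, 0.0, 0.0, 1.0]] [[430.7, 0.0, 256.4], [0.0, 430.7, 189.5], [0.0, 0.0, 1.0]]
gauge 0.81 [89.0, 278.0, 162.0, 312.0]
gauge 0.64 [174.0, 232.0, 215.0, 258.0]
fixture 0.66 [243.0, 154.0, 294.0, 199.0]
fixture 0.33 [196.0, 199.0, 220.0, 214.0]
tube 0.68 [252.0, 
[... 392 characters left out ...]
world_from_camera', 'shot', 'W']) [[0.953, 0.214, -0.215, 0.234], [-0.304, 0.665, -0.682, -1.145], [-0.003, 0.715, 0.699, 1.197], [0.0, 0.0, 0.0, 1.0]] [[456.5, 0.0, 248.6], [0.0, 456.5, 182.1], [0.0, 0.0, 1.0]]
gauge 0.76 [212.0, 307.0, 284.0, 340.0]
gauge 0.72 [236.0, 251.0, 284.0, 264.0]
fixture 0.73 [232.0, 173.0, 276.0, 206.0]
tube 0.74 [237.0, 175.0, 262.0, 189.0]
reader 0.88 [202.0, 131.0, 220.0, 156.0]
bin 0.73 [218.0, 210.0, 298.0, 276.0]
red_gauge 0.61 [310.0, 220.0, 325.0, 241.0]
red_gauge 0.48 [228.0, 225.0, 268.0, 232.0]
white_gauge 0.75 [227.0, 233.0, 268.0, 249.0]
[[0.0, 0.961, 0.278, 0.072], [1.0, -0.001, 0.001, 0.001], [0.001, 0.278, -0.961, -0.143], [0.0, 0.0, 0.0, 1.0]] []
```

View pics/a.png

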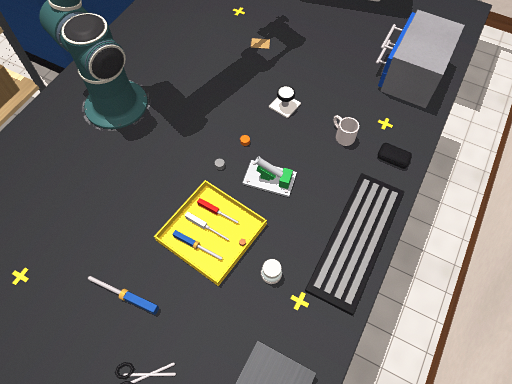

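View pics/b.png

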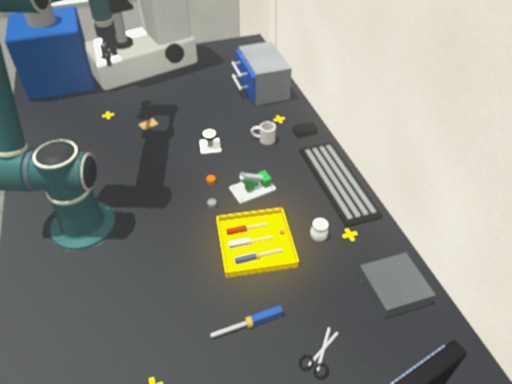

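The scene view shows the bin on the right with the blue gauge (scene 174–222, 232–260; side 236–284, 251–264). The larger look-alike lies outside it at (120,295). The fixture is at (270,177) and the reading stand at (286,100). Next, coarse positions.

```bash
cat >> h.py <<'E'
def cen(p,name,k=0):
    m=masks_of(p,name)[k]['mask'];v,u=np.nonzero(m);return np.array([u.mean(),v.mean()])
def plan(pos,Rm,claw,s=None,maxmm=40,maxdeg=7):
    # equal rows in tool axes from the current pose to the target
    s=s or status.read_state();R0=R.from_rotvec(s['tcp_rot']);R1=R.from_matrix(Rm)
    dp=np.array(pos)-s['tool_pos'];rv=(R0.inv()*R1).as_rotvec()
    n=int(max(np.ceil(np.linalg.norm(dp)*1000/maxmm),np.ceil(np.degrees(np.linalg.norm(rv))/maxdeg),1))
    st=R.from_rotvec(rv/n);Rc=R0
    print('n',n)
    for i in range(n):
        Rc=Rc*st   # row turns then shifts? printed for both conventions via small steps
        t=Rc.inv().apply(dp/n)
        print(np.round(np.degrees(rv/n),2).tolist(),np.round(t,4).tolist(),claw)
E
python3 - <<'E'
from h import *
a=shot('scene');b=shot('side')
for n,pa,pb in [('handle end',(174,234),(236,261)),('tip',(222,260),(284,250)),('collar',(197,245),(260,255)),('mouth',(257,160),(240,178)),('tubeend',(283,175),(262,176)),('disc',(286,93),(209,135))]:
    ra,rb=ray(a,pa),ray(b,pb);X=tri([ra,rb]);print(n,X.round(3),proj(a,X).round(1),proj(b,X).round(1))
for k in['reader']:print([(m['score'],m['bbox']) for m in masks_of(a,k)])
s=status.read_state();print(R.from_rotvec(s['tcp_rot']).as_matrix().round(3))
E
```

```text
handle end [ 0.453 -0.32   0.017] [174.  233.8] [236.1 261.1]
tip [ 0.613 -0.322  0.013] [222. 260.] [284. 250.]
collar [ 0.531 -0.32   0.019] [197.1 245.6] [259.6 254.7]
mouth [ 0.559 -0.013  0.068] [257.  159.9] [240. 178.]
tubeend [ 0.646 -0.009  0.047] [282.9 174.2] [262.5 176.5]
disc [0.517 0.275 0.057] [286.   93.2] [208.9 134.9]
[(0.61, [269.2, 87.6, 300.0, 116.0])]
[[-0.949  0.314  0.   ]
 [ 0.314  0.949 -0.   ]
 [-0.    -0.    -1.   ]]
```

Emit:
{"name": "drive_tool", "arguments": {
  "rows": [
    [0,0,-6.1,0,0,0,1],
    [0,0,-6.1,0,0,0,1],
    [0,0,-6.1,0,0,0,1],
    [0,0,0,-0.023,-0.03,-0.0025,1],
    [0,0,0,-0.023,-0.03,-0.0025,1],
    [0,0,0,-0.023,-0.03,-0.0025,1],
    [0,0,0,-0.023,-0.03,-0.0025,1],
    [0,0,0,-0.023,-0.03,-0.0025,1]
  ]
}}

```text
time: 1.82
tool_pos: [0.3278, 0.4894, 0.244]
tcp_rot: [-0.001, 3.141, 0.0]
wrist_force: [1.3, 0.5, 0.1]
width: 1.0
grip_force: 0.0
```

Emit:
{"name": "drive_tool", "arguments": {
  "rows": [
    [0,0,0,-0.023,-0.03,-0.0025,0.45],
    [0,0,0,-0.023,-0.03,-0.0025,0.45],
    [0,0,0,-0.023,-0.03,-0.0025,0.45],
    [0,0,0,-0.023,-0.03,-0.0025,0.45],
    [0,0,0,-0.023,-0.03,-0.0025,0.45],
    [0,0,0,-0.023,-0.03,-0.0025,0.45],
    [0,0,0,-0.023,-0.03,-0.0025,0.45],
    [0,0,0,0,0,0,0.45]
  ]
}}

```text
time: 2.48
tool_pos: [0.492, 0.2757, 0.2622]
tcp_rot: [0.009, 3.138, -0.003]
wrist_force: [0.6, 0.7, 1.3]
width: 0.45
grip_force: 0.0
```

```bash
python3 - <<'E'
from h import *
import pickle
p=shot('wrist');save(p,'w1.png');pickle.dump(p,open('w1.pkl','wb'))
for m in masks_of(p,'reader'):print(m['score'],m['bbox'])
E
```

```text
0.83 [214.9, 147.7, 279.0, 216.0]
```

Emit:
{"name": "drive_tool", "arguments": {
  "rows": [
    [0,0,0,0,-0.04,-0.002,0.45],
    [0,0,0,0,-0.04,-0.002,0.45],
    [0,0,0,0,-0.04,-0.002,0.45],
    [0,0,0,0,-0.04,-0.002,0.45],
    [0,0,0,0,-0.04,-0.002,0.45],
    [0,0,0,0,-0.04,-0.002,0.45],
    [0,0,0,0,-0.04,-0.002,0.45],
    [0,0,0,0,0,0,0.45]
  ]
}}

```text
time: 3.25
tool_pos: [0.4878, -0.004, 0.2758]
tcp_rot: [0.007, 3.141, -0.005]
wrist_force: [-0.2, -0.7, 0.0]
width: 0.454
grip_force: 0.0
```

```bash
python3 - <<'E'
from h import *
import pickle
p=shot('wrist');pickle.dump(p,open('w2.pkl','wb'))
for k in ['fixture','tube']:
  for m in masks_of(p,k):print(k,m['score'],m['bbox'])
q=pickle.load(open('w1.pkl','rb'));print(status.read_state()['tool_pos'])
im=np.hstack([cv2.resize(x['color'],(400,300)) for x in (q,p)]);im=np.vstack([im,im*0])
save({'color':im[:300]},'c.png')
E
```

```text
fixture 0.92 [198.9, 183.8, 278.0, 291.8]
tube 0.7 [224.9, 225.8, 254.0, 275.6]
[0.48776312 0.00161004 0.27521713]
```

View pics/c.png

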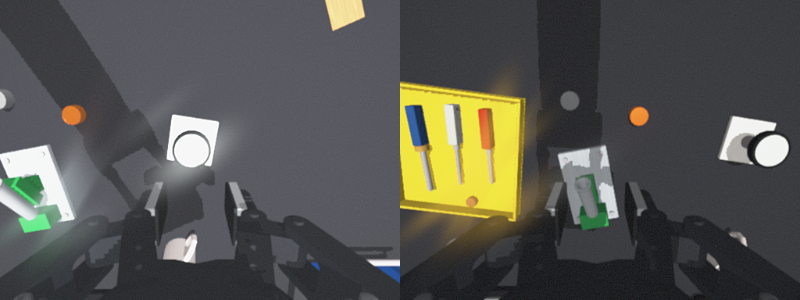

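Emit:
{"name": "drive_tool", "arguments": {
  "rows": [
    [0,0,0,-0.024,0.017,0.025,0.45],
    [0,0,0,-0.024,0.017,0.025,0.45],
    [0,0,0,-0.024,0.017,0.025,0.45],
    [0,0,0,0,0,0,0.45],
    [0,0,0,0,0,0,0.45],
    [0,0,0,0,0,0,0.45]
  ]
}}

```text
time: 3.9
tool_pos: [0.5594, 0.0536, 0.2]
tcp_rot: [0.004, -3.14, -0.0]
wrist_force: [-0.3, -0.1, 0.2]
width: 0.451
grip_force: 0.0
```

```bash
python3 - <<'E'
from h import *
import pickle
p=shot('wrist');p['m']=masks_of(p,'tube');p['f']=masks_of(p,'fixture');pickle.dump(p,open('w3.pkl','wb'))
print([(m['score'],m['bbox']) for m in p['m']])
E
```

```text
[(0.83, [148.1, 185.4, 204.4, 249.1])]
```

Emit:
{"name": "drive_tool", "arguments": {
  "rows": [
    [0,0,0,0,-0.03,0,0.45],
    [0,0,0,0,-0.03,0,0.45],
    [0,0,0,0,-0.03,0,0.45],
    [0,0,0,0,-0.03,0,0.45],
    [0,0,0,0,0,0,0.45],
    [0,0,0,0,0,0,0.45],
    [0,0,0,0,0,0,0.45]
  ]
}}

```text
time: 4.63
tool_pos: [0.56, -0.0685, 0.2016]
tcp_rot: [0.003, 3.14, 0.0]
wrist_force: [0.1, 0.2, -0.0]
width: 0.454
grip_force: 0.0
```

```bash
python3 - <<'E'
from h import *
import pickle
p=shot('wrist');p['m']=masks_of(p,'tube');p['f']=masks_of(p,'fixture');pickle.dump(p,open('w4.pkl','wb'))
print([(m['score'],m['bbox']) for m in p['m']])
q=pickle.load(open('w3.pkl','rb'));cr=[]
for x in (q,p):
    b=x['m'][0]['bbox'];u,v=int((b[0]+b[2])/2-60),int((b[1]+b[3])/2-75);x['c']=(u,v);print(u,v,x['W'][:3,3])
    cr.append(cv2.resize(x['color'][v:v+150,u:u+100],(400,600),interpolation=cv2.INTER_CUBIC))
save({'color':np.hstack(cr)},'d.png')
E
```

```text
[(0.9, [280.7, 185.9, 314.9, 242.1]), (0.48, [500.1, 135.0, 511.1, 162.7])]
116 142 [0.48835103 0.05427144 0.34278553]
237 139 [ 0.48839862 -0.06753095  0.34412023]
```

View pics/d.png

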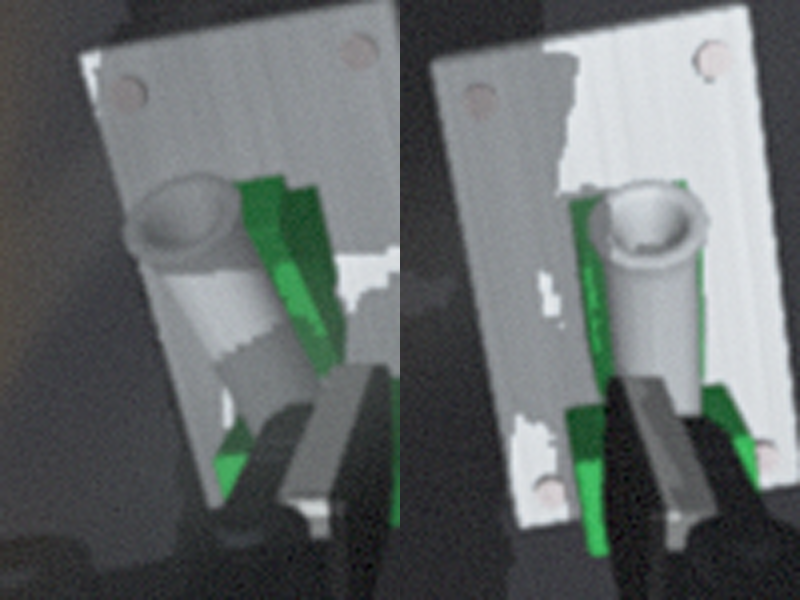

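The two crops show the tube's mouth clearly (left crop centre (183,217), right crop (650,220)) and the plate's long edges, which give the fixture's yaw.

```bash
python3 - <<'E'
from h import *
import pickle
q=pickle.load(open('w3.pkl','rb'));p=pickle.load(open('w4.pkl','rb'));w1=pickle.load(open('w1.pkl','rb'))
f=lambda c,x,y:np.array([c[0]+(x+.5)/4-.5,c[1]+(y+.5)/4-.5])
L=lambda x,y:f((116,142),x,y); P=lambda x,y:f((237,139),x-400,y)
a,b=L(183,217),P(650,220)
X=tri([ray(q,a),ray(p,b)]);print('mouth',X.round(4),proj(q,X)-a,proj(p,X)-b)
for k,c in [('TL',(432,65)),('TR',(748,5)),('BL',(520,528)),('BR',(800,485))]:print(k,onz(p,P(*c),.012).round(4))
for k,c in [('TL',(80,55)),('TR',(385,0)),('BL',(213,507))]:print('L',k,onz(q,L(*c),.012).round(4))
# reader top-disc: white disc in w1 via bright blob inside head
g=cv2.cvtColor(w1['color'],cv2.COLOR_RGB2GRAY);c=g[150:240,205:290]
cc=cv2.HoughCircles(cv2.medianBlur(c,3),cv2.HOUGH_GRADIENT,1,10,param1=100,param2=12,minRadius=15,maxRadius=35)
for u in cc[0][:4]:
    uv=u[:2]+[205,150];print('circ',uv,u[2],onz(w1,uv,.07).round(4))
E
```

```text
mouth [ 0.5621 -0.0244  0.0903] [-0.00296991 -0.485562  ] [0.00558496 0.48324634]
TL [ 0.539  -0.0742  0.012 ]
TR [0.5225 0.0131 0.012 ]
BL [ 0.6851 -0.0476  0.012 ]
BR [0.6701 0.0393 0.012 ]
L TL [ 0.5386 -0.0739  0.012 ]
L TR [0.5231 0.0117 0.012 ]
L BL [ 0.6798 -0.047   0.012 ]
circ [243.5 190.5] 23.8 [0.5135 0.2678 0.07  ]
circ [241.5 200.5] 29.9 [0.5257 0.2653 0.07  ]
circ [252.5 196.5] 15.4 [0.5208 0.2783 0.07  ]
circ [252.5 185.5] 15.3 [0.5075 0.2783 0.07  ]
```

Emit:
{"name": "drive_tool", "arguments": {
  "rows": [
    [0,0,0,0,-0.04,0,0.45],
    [0,0,0,0,-0.04,0,0.45],
    [0,0,0,0,-0.04,0,0.45],
    [0,0,0,0,-0.04,0,0.45],
    [0,0,0,0,-0.03,0,0.45],
    [0,0,0,0,0,0,0.45],
    [0,0,0,0,0,0,0.45],
    [0,0,0,0,0,0,0.45]
  ]
}}

```text
time: 5.45
tool_pos: [0.5599, -0.2572, 0.2]
tcp_rot: [0.0, -3.141, -0.002]
wrist_force: [0.1, 0.2, 0.6]
width: 0.448
grip_force: 0.0
```

```bash
python3 - <<'E'
from h import *
import pickle
p=shot('wrist');p['m']=masks_of(p,'gauge');pickle.dump(p,open('w5.pkl','wb'))
print([(m['score'],m['bbox']) for m in p['m']],status.read_state()['tool_pos'])
save(p,'e.png')
E
```

```text
[(0.73, [0.0, 57.4, 28.1, 144.3]), (0.6, [184.9, 66.7, 205.2, 215.1])] [ 0.55998829 -0.2566029   0.20013766]
```

View pics/e.png

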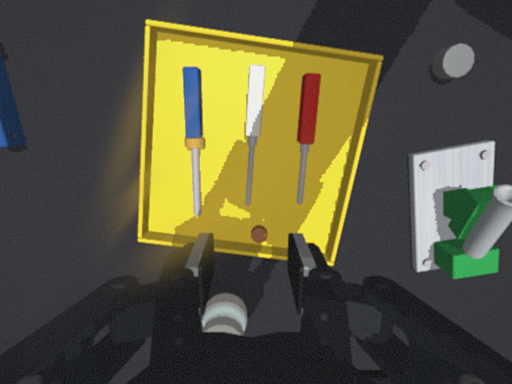

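The picture shows the blue gauge in the bin: handle from (191,67), collar at (195,142), rod tip at (197,216). The second look comes on the way down.

```bash
python3 - <<'E'
from h import *
import pickle
p=pickle.load(open('w5.pkl','rb'))
for k,uv,z in [('tip',(197.5,216),.016),('rodroot',(195.3,149),.016),('handle end top',(191.5,67.5),.027),('handle front top',(194,136),.027)]:print(k,onz(p,uv,z).round(4))
E
```

```text
tip [ 0.6093 -0.3181  0.016 ]
rodroot [ 0.5313 -0.3167  0.016 ]
handle end top [ 0.4498 -0.3143  0.027 ]
handle front top [ 0.5163 -0.3153  0.027 ]
```

Emit:
{"name": "drive_tool", "arguments": {
  "rows": [
    [0,0,0,0.018,-0.026,0.015,0.45],
    [0,0,0,0.018,-0.026,0.015,0.45],
    [0,0,0,0,0,0,0.45],
    [0,0,0,0,0,0,0.45],
    [0,0,0,0,0,0,0.45]
  ]
}}

```text
time: 5.97
tool_pos: [0.5244, -0.3091, 0.1706]
tcp_rot: [-0.001, 3.141, 0.001]
wrist_force: [0.2, -0.3, 0.1]
width: 0.451
grip_force: 0.0
```

```bash
python3 - <<'E'
from h import *
import pickle
p=shot('wrist');p['m']=masks_of(p,'gauge');pickle.dump(p,open('w6.pkl','wb'))
print([(m['score'],m['bbox']) for m in p['m']],status.read_state()['tool_pos'])
save({'color':cv2.resize(p['color'][0:300,100:400],(600,600))},'f.png')
E
```

```text
[(0.95, [232.6, 105.4, 249.5, 253.8]), (0.65, [0.6, 1.4, 62.5, 185.2])] [ 0.52502664 -0.30933702  0.17125862]
```

View pics/f.png

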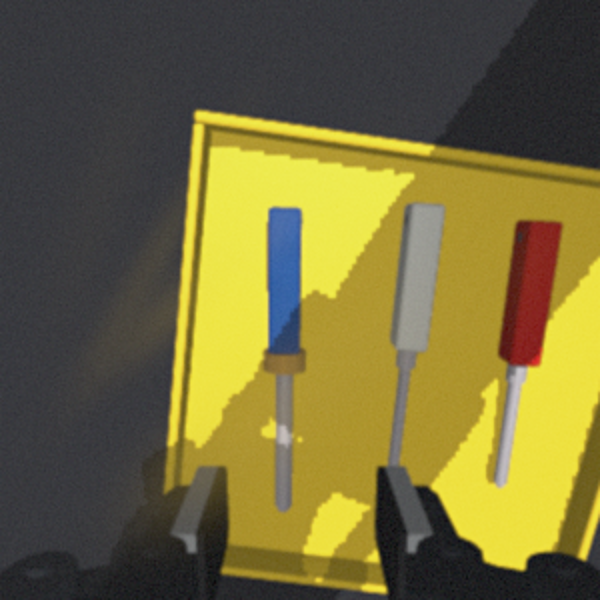

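The closer picture shows the blue gauge alone and clear of its neighbours, its collar front at (242,186) and tip at (241.5,255.5) in full pixels.

```bash
python3 - <<'E'
from h import *
import pickle
p=pickle.load(open('w5.pkl','rb'));q=pickle.load(open('w6.pkl','rb'))
for k,a,b in [('tip',(197.5,216),(241.5,255.5)),('root',(195.3,149),(242,186)),('end',(191.5,67.5),(242.5,104))]:
    X=tri([ray(p,a),ray(q,b)]);print(k,X.round(4),(proj(q,X)-b).round(2),'z16',onz(q,b,.016).round(4),'z27',onz(q,b,.027).round(4))
m=q['m'][0]['mask'];v,u=np.nonzero(m)
A=np.array([onz(q,(u[v==r].mean(),r),.027) for r in range(110,170,5)]);print(np.polyfit(A[:,0],A[:,1],1),A[:,1].mean())
B=np.array([onz(q,(u[v==r].mean(),r),.016) for r in range(190,250,5)]);print(np.polyfit(B[:,0],B[:,1],1),B[:,1].mean())
E
```

```text
tip [ 0.6091 -0.318   0.0166] [ 0.06 -0.07] z16 [ 0.6096 -0.3181  0.016 ] z27 [ 0.6038 -0.3178  0.027 ]
root [ 0.5316 -0.3174  0.0112] [-0.2   0.24] z16 [ 0.5301 -0.317   0.016 ] z27 [ 0.5273 -0.3167  0.027 ]
end [ 0.449  -0.3158  0.0195] [ 0.08 -0.12] z16 [ 0.4491 -0.316   0.016 ] z27 [ 0.4492 -0.3157  0.027 ]
[-0.01437096 -0.30953956] -0.31643670255188844
[-0.01481644 -0.30919602] -0.31756874986543127
```

Emit:
{"name": "drive_tool", "arguments": {
  "rows": [
    [0,0,0,0.02,-0.0035,0.01,0.45],
    [0,0,0,0.02,-0.0035,0.01,0.45],
    [0,0,0,0,0,0.03,0.45],
    [0,0,0,0,0,0.03,0.45],
    [0,0,0,0,0,0.03,0.45],
    [0,0,0,0,0,0.03,0.45],
    [0,0,0,0,0,0.015,0.45],
    [0,0,0,0,0,0,0.45]
  ],
  "force": 50
}}

```text
time: 6.73
tool_pos: [0.4818, -0.3144, 0.0116]
tcp_rot: [0.002, -3.136, -0.007]
wrist_force: [-0.8, -0.5, -1.0]
width: 0.45
grip_force: 0.0
```

```bash
python3 - <<'E'
from h import *
p=shot('wrist');save({'color':cv2.resize(p['color'][60:360,100:400],(600,600))},'g.png');print(status.read_state()['tool_pos'])
E
```

```text
[ 0.48319066 -0.31554752  0.01378722]
```

View pics/g.png

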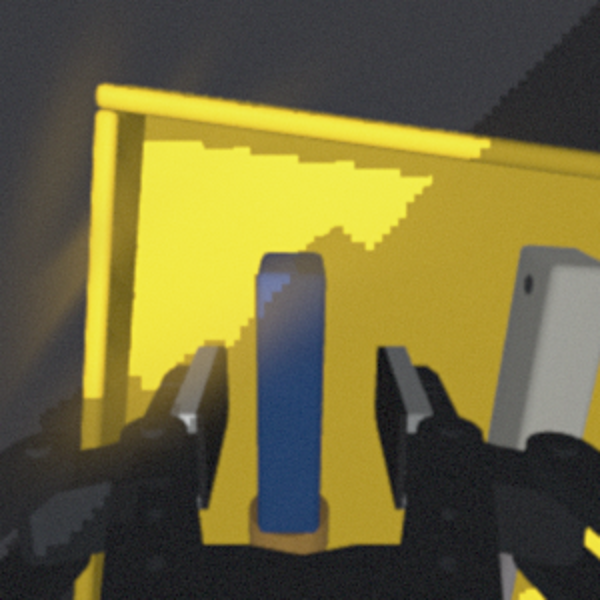

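The handle at crop column 290 sits midway between the pads, with the neighbours clear. Next I lower slightly and close.

Emit:
{"name": "drive_tool", "arguments": {
  "rows": [
    [0,0,0,0,-0.0005,0.004,0.45],
    [0,0,0,0,0,0,0.1],
    [0,0,0,0,0,0,0.05],
    [0,0,0,0,0,0,0.05],
    [0,0,0,0,0,0,0.05],
    [0,0,0,0,0,0,0.05],
    [0,0,0,0,0,0,0.05]
  ],
  "force": 50
}}

```text
time: 7.37
tool_pos: [0.4854, -0.3187, 0.0132]
tcp_rot: [0.001, 3.138, -0.003]
wrist_force: [0.0, 0.8, 6.6]
width: 0.174
grip_force: 50.7
```

Emit:
{"name": "drive_tool", "arguments": {
  "rows": [
    [0,0,0,0,0,-0.01,0.05],
    [0,0,0,0,0,-0.02,0.05],
    [0,0,0,0,0,-0.03,0.05],
    [0,0,0,0,0,-0.03,0.05],
    [0,0,0,0,0,-0.03,0.05],
    [0,0,0,0,0,-0.03,0.05],
    [0,0,0,0,0,-0.03,0.05],
    [0,0,0,0,0,0,0.05]
  ]
}}

```text
time: 8.03
tool_pos: [0.487, -0.3203, 0.1994]
tcp_rot: [0.001, 3.132, -0.011]
wrist_force: [1.0, -0.4, -1.7]
width: 0.175
grip_force: 49.8
```

```bash
cat >> h.py <<'E'
M0=np.array([.562,-.0245,.0903]);psi=np.radians(10.3)
G=np.array([-.0445,0,-.0045])   # gauge origin in the tool frame
def Rins(psi=psi,pit=np.radians(30)):
    x=-np.array([np.cos(pit)*np.cos(psi),np.cos(pit)*np.sin(psi),-np.sin(pit)]);y=np.array([-np.sin(psi),np.cos(psi),0])
    return np.c_[x,y,np.cross(x,y)]
def go(pos,Rm):
    s=status.read_state();R0=R.from_rotvec(s['tcp_rot'])
    print('turn deg',np.degrees((R0.inv()*R.from_matrix(Rm)).as_rotvec()).round(2),'world',(pos-s['tool_pos']).round(4),'shift in new axes',(Rm.T@(pos-s['tool_pos'])).round(4))
def tcp_for(d,M=M0,G=G):
    Rm=Rins();return M-d*(-Rm[:,0])-Rm@G
E
python3 -c "
from h import *
print(tcp_for(.11));go(tcp_for(.11),Rins())"
```

```text
[ 0.42814153 -0.04882621  0.16365289]
turn deg [  2.25  30.44 -10.22] world [-0.0588  0.2715 -0.0358] shift in new axes [-0.0098  0.2776  0.0357]
```

Emit:
{"name": "drive_tool", "arguments": {
  "rows": [
    [0.45,6.09,-2.04,0,0,0,0.05],
    [0.45,6.09,-2.04,0,0,0,0.05],
    [0.45,6.09,-2.04,0,0,0,0.05],
    [0.45,6.09,-2.04,0,0,0,0.05],
    [0.45,6.09,-2.04,0,0,0,0.05],
    [0,0,0,-0.0012,0.035,0.003,0.05],
    [0,0,0,-0.0012,0.035,0.003,0.05],
    [0,0,0,-0.0012,0.035,0.003,0.05]
  ]
}}

```text
time: 8.7
tool_pos: [0.4629, -0.2133, 0.1801]
tcp_rot: [0.236, -2.596, 0.049]
wrist_force: [0.7, -0.2, -0.8]
width: 0.172
grip_force: 49.8
```

Emit:
{"name": "drive_tool", "arguments": {
  "rows": [
    [0,0,0,-0.0012,0.035,0.005,0.05],
    [0,0,0,-0.0012,0.035,0.005,0.05],
    [0,0,0,-0.0012,0.035,0.005,0.05],
    [0,0,0,-0.0012,0.035,0.005,0.05],
    [0,0,0,-0.0012,0.033,0.005,0.05],
    [0,0,0,0,0,0,0.05],
    [0,0,0,0,0,0,0.05],
    [0,0,0,0,0,0,0.05]
  ]
}}

```text
time: 9.37
tool_pos: [0.4252, -0.0459, 0.1595]
tcp_rot: [0.238, -2.599, 0.053]
wrist_force: [-0.1, -0.3, -0.3]
width: 0.173
grip_force: 49.9
```

```bash
python3 - <<'E'
from h import *
import pickle
go(tcp_for(.11),Rins());cr=[]
s=status.read_state();Rm=R.from_rotvec(s['tcp_rot']).as_matrix()
tip=s['tool_pos']+Rm@(G+[-.08,0,0]);o=s['tool_pos']+Rm@G
for n in ['scene','side']:
    p=shot(n);pickle.dump(p,open(n+'.pkl','wb'));c=proj(p,M0).round().astype(int)
    u,v=c[0]-35,c[1]-45;print(n,u,v,'tip',proj(p,tip),'org',proj(p,o),'mouth',proj(p,M0))
    cr.append(cv2.resize(p['color'][v:v+75,u:u+50],(400,600),interpolation=cv2.INTER_CUBIC))
p=shot('wrist');save({'color':np.hstack(cr)},'i.png');pickle.dump(p,open('w7.pkl','wb'))
print('wrist tip',proj(p,tip),proj(p,o),proj(p,M0))
E
```

```text
turn deg [ 0.38 -0.49  0.27] world [ 0.0029 -0.0029  0.0041] shift in new axes [ 0.     -0.0034 -0.0048]
scene 221 114 tip [247.22456152 153.52506029] org [224.40658227 139.65304813] mouth [256.09076743 158.95472422]
side 207 130 tip [233.67524619 175.36756023] org [215.17880682 173.3508691 ] mouth [241.56380812 175.43130363]
wrist tip [250.35490942 431.67592097] [250.12621544 325.11262303] [244.08121154 476.2765303 ]
```

View pics/i.png

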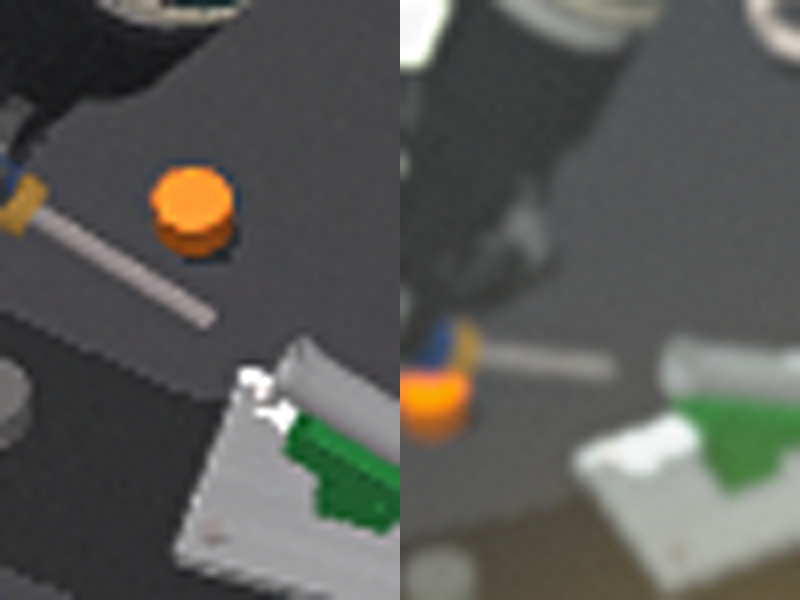

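The tip is at scene (247.5,153.6) and side (234,176), within about 0.6 px of prediction. The gauge points at the mouth. I'll average the state reading to fine-align.

```bash
cat >> h.py <<'E'
def avg(n=8):
    P=[];Q=[]
    for _ in range(n):
        read_camera('wrist');s=status.read_state();P.append(s['tool_pos']);Q.append(s['tcp_rot'])
    Rq=R.from_rotvec(Q);return np.mean(P,0),Rq.mean(),np.std(P,0),s
def goa(pos,Rm,n=8):
    p,r,sd,s=avg(n);print('sd',sd.round(4),'pos',p.round(4),'F',s['wrist_force'].round(1),'t',round(s['time'],2),'grip',s['grip_force'])
    print('turn deg',np.degrees((r.inv()*R.from_matrix(Rm)).as_rotvec()).round(2),'shift in new axes',(Rm.T@(pos-p)).round(4))
E
python3 -c "
from h import *
goa(tcp_for(.11),Rins())"
```

```text
sd [0.0001 0.0002 0.    ] pos [ 0.4255 -0.0462  0.1596] F [ 0.4  0.1 -1.3] t 9.92 grip 49.85369682312012
turn deg [ 0.47 -0.48  0.18] shift in new axes [ 0.0002 -0.003  -0.0046]
```

Emit:
{"name": "drive_tool", "arguments": {
  "rows": [
    [0.47,-0.48,0.18,0,0,0,0.05],
    [0,0,0,0,-0.003,-0.0046,0.05],
    [0,0,0,-0.008,0,0,0.05],
    [0,0,0,-0.008,0,0,0.05],
    [0,0,0,0,0,0,0.05],
    [0,0,0,0,0,0,0.05]
  ]
}}

```text
time: 10.42
tool_pos: [0.442, -0.0455, 0.155]
tcp_rot: [0.237, -2.608, 0.063]
wrist_force: [-0.8, -0.2, -1.2]
width: 0.168
grip_force: 49.8
```

```bash
python3 - <<'E'
from h import *
goa(tcp_for(.094),Rins(),3)
s=status.read_state();Rm=R.from_rotvec(s['tcp_rot']).as_matrix();tip=s['tool_pos']+Rm@(G+[-.08,0,0])
cr=[]
for n in ['scene','side']:
    p=shot(n);c=proj(p,M0).round().astype(int)
    u,v=c[0]-35,c[1]-37;t=proj(p,tip);m=proj(p,M0);print(n,'tip',t,'mouth',m)
    f=lambda x:tuple(int(z) for z in ((x-[u,v]+.5)*8))
    im=np.ascontiguousarray(cv2.resize(p['color'][v:v+75,u:u+50],(400,600),interpolation=cv2.INTER_CUBIC))
    cv2.circle(im,f(t),3,(255,0,0),-1);cv2.circle(im,f(m),3,(255,0,255),-1);cv2.line(im,f(t),f(proj(p,tip+Rm@[.06,0,0])),(255,0,0),1)
    cv2.line(im,f(m),f(proj(p,M0-Rins()[:,0]*.09)),(255,0,255),1)
    cr.append(im)
save({'color':np.hstack(cr)},'j.png')
E
```

```text
sd [0.0001 0.     0.0001] pos [ 0.4416 -0.0456  0.1553] F [-0.   0.  -1.5] t 10.57 grip 49.83749270439148
turn deg [-0.02 -0.06  0.08] shift in new axes [ 0.0002 -0.0008 -0.0003]
scene tip [252.24873163 156.40268025] mouth [256.09076743 158.95472422]
side tip [238.31844267 175.03476852] mouth [241.56380812 175.43130363]
```

View pics/j.png

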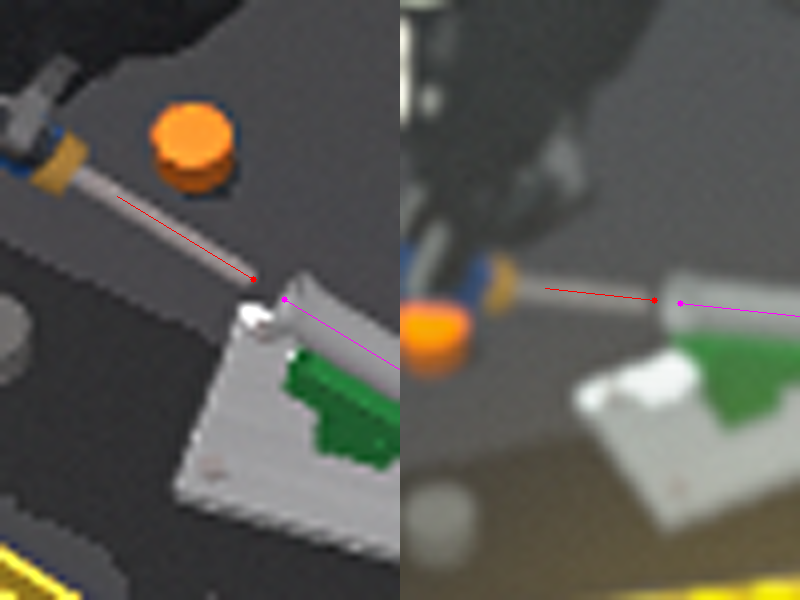

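The rod (red) and tube axis (magenta) line up within about 1 px in both views. I'll insert gently while watching the forces.

Emit:
{"name": "drive_tool", "arguments": {
  "rows": [
    [0,0,0,-0.005,-0.0008,0,0.05],
    [0,0,0,-0.005,0,0,0.05],
    [0,0,0,-0.005,0,0,0.05],
    [0,0,0,-0.005,0,0,0.05],
    [0,0,0,-0.005,0,0,0.05],
    [0,0,0,0,0,0,0.05]
  ]
}}

```text
time: 11.17
tool_pos: [0.4641, -0.0426, 0.1425]
tcp_rot: [0.237, -2.609, 0.064]
wrist_force: [0.7, -1.1, -0.1]
width: 0.17
grip_force: 50.0
```

```bash
python3 -c "
from h import *
goa(tcp_for(.069),Rins(),3);print(status.read_state()['torque'])"
```

```text
sd [0.0002 0.     0.0001] pos [ 0.4636 -0.0426  0.1429] F [ 1.5 -1.4 -1.2] t 11.32 grip 49.903836250305176
turn deg [-0.04  0.01  0.06] shift in new axes [0.0006 0.0002 0.0001]
[-0.02639036 -0.41430951 -0.02956929]
```

Emit:
{"name": "drive_tool", "arguments": {
  "rows": [
    [0,0,0,-0.005,0,0,0.05],
    [0,0,0,-0.005,0,0,0.05],
    [0,0,0,-0.005,0,0,0.05],
    [0,0,0,-0.005,0,0,0.05],
    [0,0,0,0,0,0,0.05]
  ]
}}

```text
time: 11.73
tool_pos: [0.4815, -0.0395, 0.1325]
tcp_rot: [0.237, -2.61, 0.064]
wrist_force: [3.2, -1.2, -0.3]
width: 0.169
grip_force: 50.1
```

```bash
python3 -c "
from h import *
goa(tcp_for(.049),Rins(),3);print(status.read_state()['torque'])"
```

```text
sd [0.0001 0.     0.0001] pos [ 0.4813 -0.0395  0.1327] F [ 2.9 -2.6 -0.6] t 11.88 grip 50.10884642601013
turn deg [-0.06  0.11  0.06] shift in new axes [0.0012 0.0003 0.0002]
[-0.28094905 -0.96182086 -0.01118405]
```

Emit:
{"name": "drive_tool", "arguments": {
  "rows": [
    [0,0,0,-0.004,-0.001,0,0.05],
    [0,0,0,-0.005,0,0,0.05],
    [0,0,0,-0.005,0,0,0.05],
    [0,0,0,-0.005,0,0,0.05],
    [0,0,0,0,0,0,0.05]
  ]
}}

```text
time: 12.3
tool_pos: [0.4974, -0.0372, 0.123]
tcp_rot: [0.237, -2.609, 0.063]
wrist_force: [2.8, -0.6, 1.3]
width: 0.172
grip_force: 50.3
```

```bash
python3 -c "
from h import *
goa(tcp_for(.030),Rins(),3);s=status.read_state();print(s['torque'],Rins().T@s['wrist_force'])"
```

```text
sd [0.0001 0.     0.    ] pos [ 0.4975 -0.0372  0.1231] F [ 2.4 -1.  -0.9] t 12.45 grip 50.172085762023926
turn deg [-0.03  0.09  0.08] shift in new axes [0.0011 0.001  0.0001]
[-7.49491512e-04 -8.62697195e-01  5.40588902e-02] [-2.28954041 -1.38079314 -0.33472654]
```

Emit:
{"name": "drive_tool", "arguments": {
  "rows": [
    [0,0,0,-0.005,0,0,0.05],
    [0,0,0,-0.005,0,0,0.05],
    [0,0,0,-0.005,0,0,0.05],
    [0,0,0,-0.005,0,0,0.05],
    [0,0,0,-0.003,0,0,0.05],
    [0,0,0,0,0,0,0.05]
  ]
}}

```text
time: 12.95
tool_pos: [0.517, -0.0337, 0.1117]
tcp_rot: [0.237, -2.609, 0.063]
wrist_force: [2.5, -0.7, 2.5]
width: 0.171
grip_force: 50.4
```

```bash
python3 -c "
from h import *
goa(tcp_for(.0),Rins(),3);s=status.read_state();print(s['torque'],Rins().T@s['wrist_force'])"
```

```text
sd [0. 0. 0.] pos [ 0.517  -0.0337  0.1117] F [3.2 0.  1.4] t 13.1 grip 50.3543758392334
turn deg [-0.03  0.09  0.07] shift in new axes [-0.006   0.001   0.0001]
[-0.03662152 -0.9098512   0.03426258] [-2.03383146 -0.56946396 -2.79144227]
```

Forces are low with about 6 mm to go. I'll creep until the collar stops.

Emit:
{"name": "drive_tool", "arguments": {
  "rows": [
    [0,0,0,-0.002,0,0,0.05],
    [0,0,0,-0.002,0,0,0.05],
    [0,0,0,-0.002,0,0,0.05],
    [0,0,0,-0.001,0,0,0.05],
    [0,0,0,0,0,0,0.05]
  ]
}}

```text
time: 13.52
tool_pos: [0.5219, -0.0329, 0.1089]
tcp_rot: [0.237, -2.608, 0.063]
wrist_force: [0.3, -1.0, 4.2]
width: 0.167
grip_force: 50.5
```

```bash
python3 -c "
from h import *
goa(tcp_for(.0),Rins(),3);s=status.read_state();print(s['torque'],Rins().T@s['wrist_force'])"
```

```text
sd [0. 0. 0.] pos [ 0.5219 -0.0328  0.1089] F [-0.2 -1.   4.9] t 13.67 grip 50.50317943096161
turn deg [-0.03 -0.05  0.06] shift in new axes [-0.0003  0.001   0.0001]
[-0.20855727 -0.10622187  0.06381363] [ 2.73685865 -0.955309   -4.06901086]
```

Emit:
{"name": "drive_tool", "arguments": {
  "rows": [
    [0,0,0,-0.0015,0,0,0.05],
    [0,0,0,-0.0015,0,0,0.05],
    [0,0,0,0,0,0,0.05]
  ]
}}

```text
time: 13.92
tool_pos: [0.5231, -0.0326, 0.1082]
tcp_rot: [0.236, -2.604, 0.064]
wrist_force: [-4.1, -2.5, 9.5]
width: 0.172
grip_force: 50.9
```

```bash
python3 -c "
from h import *
goa(tcp_for(.0),Rins(),3);s=status.read_state();print(s['torque'],Rins().T@s['wrist_force'])"
```

```text
sd [0. 0. 0.] pos [ 0.5231 -0.0326  0.1082] F [-4.5 -0.8  9.6] t 14.07 grip 50.8644837141037
turn deg [-0.02 -0.25  0.05] shift in new axes [0.0012 0.0011 0.0001]
[-0.27780504  0.66890549  0.05348711] [ 8.80877632 -0.01126148 -6.04645143]
```

Emit:
{"name": "drive_tool", "arguments": {
  "rows": [
    [0,0,0,-0.0015,0,0,0.05],
    [0,0,0,-0.0015,0,0,0.05],
    [0,0,0,0,0,0,0.05],
    [0,0,0,0,0,0,0.05],
    [0,0,0,0,0,0,0.05],
    [0,0,0,0,0,0,0.05],
    [0,0,0,0,0,0,0.05],
    [0,0,0,0,0,0,0.05]
  ]
}}

```text
time: 14.73
tool_pos: [0.5232, -0.0326, 0.1082]
tcp_rot: [0.235, -2.598, 0.064]
wrist_force: [-10.1, -2.5, 17.7]
width: 0.176
grip_force: 51.3
```

```bash
python3 - <<'E'
from h import *
goa(tcp_for(.0),Rins(),2);s=status.read_state();print(Rins().T@s['wrist_force'])
cr=[]
for n in ['scene','side']:
    p=shot(n);c=proj(p,M0).round().astype(int);u,v=c[0]-35,c[1]-37
    cr.append(cv2.resize(p['color'][v:v+75,u:u+50],(400,600),interpolation=cv2.INTER_CUBIC))
save({'color':np.hstack(cr)},'k.png')
E
```

```text
sd [0. 0. 0.] pos [ 0.5232 -0.0326  0.1082] F [-10.   -2.4  17.2] t 14.83 grip 51.256256103515625
turn deg [-0.   -0.61  0.04] shift in new axes [0.0012 0.001  0.0002]
[17.46311631 -0.54480334 -9.81786948]
```

View pics/k.png

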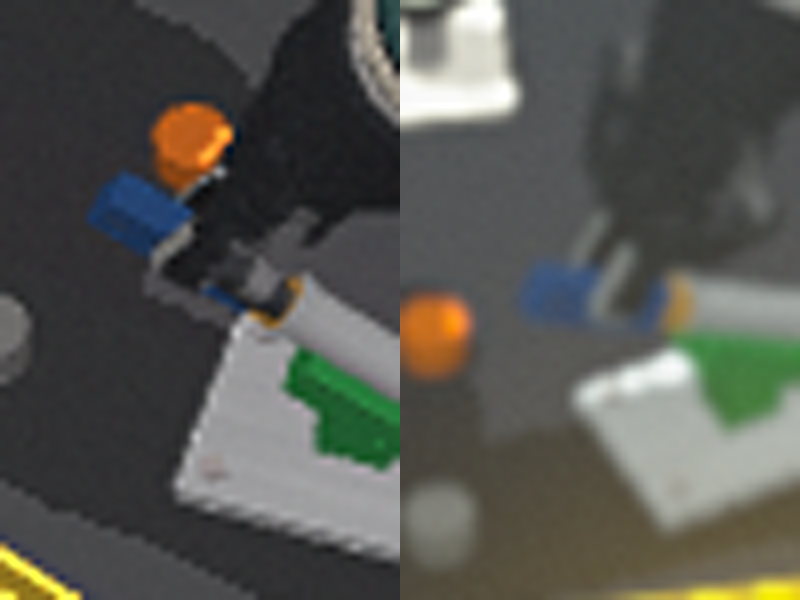

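Both views show the collar against the mouth, and the tool has stopped under 17 N of axial push. The gauge is seated, so I draw it straight out.

Emit:
{"name": "drive_tool", "arguments": {
  "rows": [
    [0,0,0,0.006,0,0,0.05],
    [0,0,0,0.01,0,0,0.05],
    [0,0,0,0.015,0,0,0.05],
    [0,0,0,0.015,0,0,0.05],
    [0,0,0,0.015,0,0,0.05],
    [0,0,0,0.015,0,0,0.05],
    [0,0,0,0.015,0,0,0.05],
    [0,0,0,0,0,0,0.05]
  ]
}}

```text
time: 15.6
tool_pos: [0.447, -0.046, 0.1515]
tcp_rot: [0.236, -2.606, 0.062]
wrist_force: [-0.3, -0.2, -2.2]
width: 0.174
grip_force: 49.8
```

Emit:
{"name": "drive_tool", "arguments": {
  "rows": [
    [0,0,0,0.015,0,0,0.05],
    [0,0,0,0.012,0,0,0.05],
    [0,0,0,0,0,0,0.05],
    [0,0,0,0,0,0,0.05]
  ]
}}

```text
time: 15.93
tool_pos: [0.4264, -0.0501, 0.1643]
tcp_rot: [0.237, -2.609, 0.063]
wrist_force: [1.0, 0.1, -1.3]
width: 0.173
grip_force: 49.8
```

```bash
python3 - <<'E'
from h import *
import pickle
# level, yaw 0, tip 33 mm over the disc; go up first
D=np.array([.5135,.268,.07]);Rl=Rins(0,0);pos=D+[0,0,.033]-Rl@(G+[-.08,0,0])
print(pos);goa(pos,Rl,2);print('grip',status.read_state()['grip_force'])
a=shot('scene');b=shot('side')
for p,n in((a,'scene'),(b,'side')):print(n,'disc predicted',proj(p,D),[(m['score'],m['bbox']) for m in masks_of(p,'reader')])
E
```

```text
[0.389  0.268  0.0985]
sd [0.0001 0.     0.    ] pos [ 0.4268 -0.0501  0.1641] F [ 0.4 -0.2 -1.3] t 16.03 grip 49.81501758098602
turn deg [ -2.69 -29.92  10.13] shift in new axes [0.0378 0.3181 0.0656]
grip 49.81501758098602
scene disc predicted [284.46409988  91.56924817] [(0.58, [267.3, 87.7, 301.4, 117.8])]
side disc predicted [208.33682614 133.44011152] [(0.61, [197.7, 126.4, 212.5, 149.2]), (0.38, [232.7, 168.7, 277.2, 203.6])]
```

```bash
python3 - <<'E'
from h import *
import pickle
w1=pickle.load(open('w1.pkl','rb'));w2=pickle.load(open('w2.pkl','rb'));rs=[]
sc=pickle.load(open('scene.pkl','rb'));sd=pickle.load(open('side.pkl','rb'))
for p,c in((w1,(243,191)),(w2,(471,191)),(sc,(286,93)),(sd,(209,134))):
    g=p['color'].min(2)
    for th in (190,215,235):
        n,l,st,ce=cv2.connectedComponentsWithStats((g>th).astype(np.uint8));i=l[c[1],c[0]]
        if i: print(th,st[i],ce[i].round(1),onz(p,ce[i],.07).round(4))
E
```

```text
190 [ 223  172   44   42 1481] [244.6 192.4] [0.5159 0.269  0.07  ]
215 [ 223  172   44   42 1462] [244.6 192.4] [0.5157 0.269  0.07  ]
235 [ 223  172   44   42 1437] [244.7 192.4] [0.5158 0.2691 0.07  ]
190 [ 455  173   42   40 1286] [475.5 192.4] [0.5157 0.2692 0.07  ]
215 [ 455  173   42   39 1256] [475.5 192.3] [0.5156 0.2693 0.07  ]
235 [ 455  174   42   38 1227] [475.5 192.4] [0.5157 0.2693 0.07  ]
190 [281  86  13  12 100] [287.2  92.2] [0.5228 0.2697 0.07  ]
215 [281  87  13  11  98] [287.2  92.3] [0.5227 0.2695 0.07  ]
235 [282  87  12  11  95] [287.3  92.3] [0.5232 0.2698 0.07  ]
190 [203 129  10   9  68] [207.2 132.7] [0.5104 0.2737 0.07  ]
215 [203 129   9   9  61] [207.1 132.9] [0.5097 0.2731 0.07  ]
235 [203 129   9   8  54] [207.1 132.6] [0.5102 0.2749 0.07  ]
```

Emit:
{"name": "drive_tool", "arguments": {
  "rows": [
    [-0.54,-5.98,2.03,0,0,0,0.05],
    [-0.54,-5.98,2.03,0,0,0,0.05],
    [-0.54,-5.98,2.03,0,0,0,0.05],
    [-0.54,-5.98,2.03,0,0,0,0.05],
    [-0.54,-5.98,2.03,0,0,0,0.05],
    [0,0,0,0.0044,0.03,0,0.05],
    [0,0,0,0.0044,0.03,0,0.05],
    [0,0,0,0.0044,0.03,0,0.05]
  ]
}}

```text
time: 16.9
tool_pos: [0.4127, 0.0399, 0.1648]
tcp_rot: [-0.005, -3.142, 0.0]
wrist_force: [-0.4, 0.3, -1.5]
width: 0.173
grip_force: 49.8
```

Emit:
{"name": "drive_tool", "arguments": {
  "rows": [
    [0,0,0,0.0044,0.03,0,0.05],
    [0,0,0,0.0044,0.03,0,0.05],
    [0,0,0,0.0044,0.03,0,0.05],
    [0,0,0,0.0044,0.03,0,0.05],
    [0,0,0,0.0044,0.03,0,0.05],
    [0,0,0,0,0.03,0,0.05],
    [0,0,0,0,0.03,0,0.05],
    [0,0,0,0,0.019,0,0.05]
  ]
}}

```text
time: 17.57
tool_pos: [0.3912, 0.2714, 0.1645]
tcp_rot: [0.002, -3.141, -0.001]
wrist_force: [0.2, -0.3, -0.7]
width: 0.169
grip_force: 49.9
```

```bash
python3 - <<'E'
from h import *
D=np.array([.5158,.2692,.07]);Rl=Rins(0,0);pos=D+[0,0,.033]-Rl@(G+[-.08,0,0])
goa(pos,Rl,3)
E
```

```text
sd [0.0002 0.0016 0.0002] pos [0.3914 0.2716 0.1645] F [ 0.1 -0.3 -1.2] t 17.72 grip 49.889034032821655
turn deg [ 0.04 -0.04  0.15] shift in new axes [ 0.0001 -0.0024  0.066 ]
```

Emit:
{"name": "drive_tool", "arguments": {
  "rows": [
    [0,0,0,0,0,0.02,0.05],
    [0,0,0,0,0,0.02,0.05],
    [0,0,0,0,0,0.015,0.05],
    [0,0,0,0,0,0.01,0.05],
    [0,0,0,0,0,0,0.05],
    [0,0,0,0,0,0,0.05],
    [0,0,0,0,0,0,0.05],
    [0,0,0,0,0,0,0.05]
  ]
}}

```text
time: 18.38
tool_pos: [0.3926, 0.2691, 0.1008]
tcp_rot: [0.001, 3.14, 0.002]
wrist_force: [0.2, 0.0, -1.7]
width: 0.168
grip_force: 49.9
```

```bash
python3 - <<'E'
from h import *
D=np.array([.5158,.2692,.07]);Rl=Rins(0,0);pos=D+[0,0,.033]-Rl@(G+[-.08,0,0])
goa(pos,Rl,3);cr=[]
s=status.read_state();Rm=R.from_rotvec(s['tcp_rot']).as_matrix()
tip=s['tool_pos']+Rm@(G+[-.08,0,0]);print('tip',tip-D)
for n in ['scene','side']:
    p=shot(n);c=proj(p,D).round().astype(int);u,v=c[0]-25,c[1]-37
    print(n,u,v,'tip',proj(p,tip),'org',proj(p,tip-[.08,0,0]))
    cr.append(cv2.resize(p['color'][v:v+75,u:u+50],(400,600),interpolation=cv2.INTER_CUBIC))
save({'color':np.hstack(cr)},'l.png')
E
```

```text
sd [0.0001 0.     0.0001] pos [0.3924 0.2691 0.1007] F [ 0.8  0.4 -0.8] t 18.53 grip 49.858147501945496
turn deg [ 0.05  0.08 -0.02] shift in new axes [0.0011 0.0001 0.0022]
tip [ 0.00099267 -0.00011406  0.03516429]
scene 260 55 tip [286.21386611  84.27740146] org [264.37623456  75.59048183]
side 184 96 tip [208.50454105 126.02699701] org [188.47308444 129.90313683]
```

View pics/l.png

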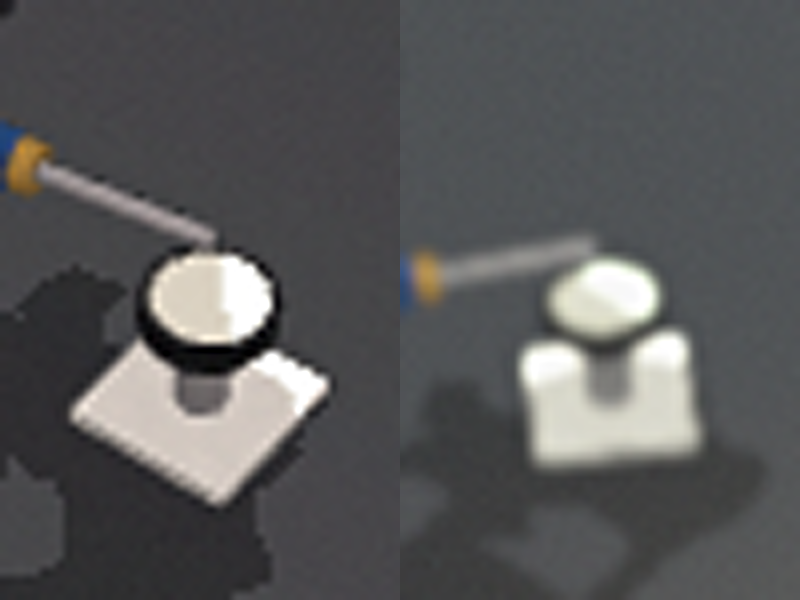

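The tip is seen at scene (286.6,84.7) and side (208.2,126.2), within half a pixel of the prediction. It sits level, over the disc's centre and about 35 mm up, so I hand in.

```bash
python3 -c "
from h import *
print(status.read_state()['joint_vel'].round(4));print(workorder.finish_job())"
```

```text
[ 0.0011  0.006   0.0038 -0.0006 -0.0004  0.0003]
the job is handed in; nothing more can be done
None
```

The job is handed in, with no verdict shown: I seated the blue gauge in the tube for over half a second, drew it straight out, and it is now held level and at rest, its tip measured about 35 mm above the centre of the white disc.

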